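Pin and press a glued phone in the clamshell jig

TASK

After a battery change a phone with its screen freshly glued back on lies in the nest of the open clamshell bonding jig, and the red suction cup is still standing on the screen. Take the cup off and stand it upright on the bench beside the jig, swing the blue lid down onto the phone, then pull the orange-headed locating pin out of its parking hole and push it through the hole in the lid's tongue, all the way into the hole beneath, until its knob presses the sprung lid fully shut. Finish holding: keep the knob gripped and keep bearing down on it so that the lid stays shut; do not let go, and leave the phone in its nest and the other things on the bench undisturbed.

Things in the scene. Friction and masses are not known exactly. Their poses are not given: they have to be found in the camera images.
- jig: Clamshell bonding jig, fixed to the bench. Origin on the bench under the nest's middle; x from the front (pin) side to the hinge, y left along the hinge. Base plate x -44..62, y -88..88, 10 mm thick; nest strips 16 mm high; front boss 34x44 mm, top 27 mm, at x -60, y 0; parking boss 34x34 mm, top 33 mm, at x -15, y 104.
- lid (a joint): Blue lid's angle, rad: 0 shut (level), 1.57 upright, limit 1.9. Stiff friction hinge (0.19 N m): the lid (0.25 kg) stays where it is left. Pressed down and let go it rests on the phone 0.06 to 0.14 ajar, on its springs; shutting it fully takes 6 to 10 N down at the lid hole.
- lid_hinge (a point): Middle of the lid's hinge axis: jig x 50, y 0, 30 mm above the bench; the axis runs along jig y and lies in the mid-plane of the lid plate, which is 6 mm thick, 156 mm wide and reaches 92 mm from the axis; a tongue 44 mm wide in its middle reaches 128 mm. The open lid stands on the far side of the nest.
- lid_hole (a point): Centre of the hole in the lid's tongue, on the outer (upper when shut) face, 110 mm from the hinge axis, 33 mm above the bench when shut. Hole 13 mm wide, through 6 mm, chamfered. z: the lid's outward normal. Beside it on the lid only four 7 mm guide rod heads stand out (34 and 66 mm from the axis, 45 mm left and right), up to 12 mm.
- base_hole (a point): Mouth of the hole in the front boss, straight below the shut lid's hole, 27 mm above the bench: vertical, 11.6 mm wide, 25.5 mm deep, chamfered.
- pin_knob (a point): Middle of the pin's orange knob, an upright cylinder 22 mm in diameter, 34 mm tall: 17 mm above its lower shoulder, 47 mm above the tip. z points up along the pin.
- pin_tip (a point): Lower end of the pin: steel shank 10 mm thick, 30 mm long below the knob's shoulder, end chamfered. Parked upright in the parking boss, shoulder on the boss, tip 3 mm above the bench; lift it straight up 35 mm to free it. Pushed home, the shoulder bears on the lid and the tip is 24 mm below the base hole's mouth.
- cup_ring (a point): Centre of the ring handle of the red suction cup, 32 mm above its underside. The steel ring stands upright in the cup's y-z plane, 21 mm across along y, 21 mm tall, 4 mm thick along x; grip it across its 21 mm width or its thickness, fingertips above the cone (ring's lower edge 21 mm up).
- cup: The red suction cup: 42 mm tall, about 30 g, rubber cone 41 mm across and 22 mm tall narrowing upward to the ring. It merely stands on the phone. Origin in the middle of its underside, z up through the ring.
- phone_centre (a point): Centre of the phone in the nest: 138 x 68 x 8 mm, screen up, long side along the hinge, its top 18 mm above the bench.
- phone: The phone in the nest; origin under its middle, x along its long side.
- pin: The locating pin, about 60 g; origin at its tip, z up along it.
- blue_phone: Bystander: blue smartphone lying face down, 146 x 71 x 11 mm, origin under its middle.
- screw_dish: Bystander: round steel screw dish, 62 mm across, 10 mm high, origin under its middle.
- bottle: Bystander: brown dropper bottle, 33 mm across, 102 mm tall, origin under its middle.
- tweezers: Bystander: steel tweezers lying flat, 123 mm long along their y, origin under their middle.
There are look-alikes about, which are no part of the job. Of the things that look like the pin, the larger one is meant. Leave any green look-alike of the cup alone.

How it is judged:
By the outcome, as a careful person would: the job done as asked, in the order asked, and still so for the second after the job is handed in, while the arm keeps its last pose, push and grip.
It also fails if it takes over 72 s, if anything falls off the work surface, if the arm or the gripper's body presses on something with over 40 N, if the wrist force passes 120 N, or if a joint passes its speed limit or range.

ROBOT

A 6-joint arm with a two-finger parallel gripper is mounted at the origin on a cart in front of the work surface, level with it; the furniture and walls round the work are solid. World frame = base frame: x ahead of the robot, y to its left, z up, the work surface at z = 0. Lengths are in mm, angles in rad, forces in N, time in s.
With the tool pointing down it reaches from about 275 to 975 mm from the base axis. Payload 8.4 kg.
Tool frame: the origin (TCP) lies at the very end of the fingers, on their centre line; the grasp point (between the pads) lies 19 mm behind it; z points along the fingers, y is the line along which they close (so a half turn about z gives the same grasp; the last joint's range is limited). The gripper opens to 92 mm and grips with 3 to 60 N. Pads are 20 mm wide; open, the fingers measure 128 mm over their backs; the gripper's body (75 mm by 189 mm) begins 69 mm behind the grasp point.
Start: joints at [1.172, 0.353, 1.633, -0, 1.155, -0.002], TCP at [241.542, 576.442, 214.583] pointing down, gripper open.
Joint ranges: [-2.63, 2.63], [-0.92, 2.1], [0.06, 2.66], [-1.3, 4.44], [0, 2.69], [-3.02, 3.02]. Speed limits (rad/s): [2.22, 2.22, 2.79, 3.14, 3.14, 3.14].

INTERFACE

Orientations are given as a 3x3 rotation matrix whose columns are the frame's x, y, z axes.
In Python, from cell import read_state, grab_frame, calibration, finish_job, look_for, tip_of gives the robot as it stands.
- The arm moves only by the tool carry_out, never from a script. Its argument "plan" is text: rows parted by semicolons, each of 5 numbers parted by spaces: the opening in per cent of the stroke, from 0 (shut) to 100 (fully open), then the shift along the tool's x, y, z in cm, then the turn about the tool's z in degrees. A call has 1 to 12 rows; each row is the pose to reach, as a shift and turn from the pose commanded when the call began, along the tool's axes at that moment; what a row does not reach only later rows make up. A row lasts 1/10 s, in which the tool goes at most 50 mm and 8.59 degrees, less where a joint would pass 70% of its speed; a pose out of reach is approached as far as the arm can. A call with a gripper value outside its range is refused whole. The fingers move at their own pace and stop on an object; "squeeze" is the grip in N (left out, the last holds). Time passes only in rows, so rows that repeat a pose let the fingers close. It gives the time, the measured TCP pose, the force, the opening and the grip force at its end, in the units of the state.
- read_state(): the state, without advancing time (a new reading comes with each control period).
- grab_frame(name): name is "scene" or "top" or "wrist"; returns the picture (400x640x3 uint8, blue, green, red); there is no depth.
- calibration(name): a dict with "mtx" (3x3 intrinsics, pixels), "D" ([k1, k2, p1, p2, k3] as OpenCV has them; the pictures are not rectified), "cam_to_world" (4x4, takes a point from camera to world coordinates). Camera axes: x right, y down, z forward; pixel columns grow to the right and rows downward; lengths in mm; the calibration is good to about 2 mm. A picture is of the moment at which its call begins: read the wrist's pose just before it. calibration takes no time and is no camera call; for the wrist camera it gives the pose at the moment of the call.
- finish_job(): hands the job in; it is judged then, once.
Trained networks look in the newest picture that a camera, given by its name, has taken for a name from the list of things; names that differ only in an ending like _2 or _b are one class to them, and where a whole thing is asked for, a point or a joint stands for the part that bears it (a point fixed in the world has none). Each returns a list of dicts, best first, with "p" (0 to 1); they miss things now and then, are a little off and sometimes report something else, mostly with a low value. They report only what shows in the picture. A call takes as long as a camera call. They do not tell look-alikes from the thing itself.
- look_for(target, camera): "bbox" ([left, top, width, height] as shares, 0 to 1, of the picture: columns of its width, rows of its height, round what is visible of it).
- tip_of(target, camera): "at" ([column, row] as shares, 0 to 1, of the picture: columns of its width, rows of its height: a listed point, or the origin of a listed thing).
The state is a dict: "time": time; "q": joint angles; "dq": joint speeds; "joint_efforts": joint torques, N m; "ee_pos": TCP position; "eef_rot": TCP orientation; "ft_force": force on the tool from outside, world axes, zero at the start; "ft_torque": the same for the moment, N m; "grip_width": finger opening in mm; "grip_force": force on a finger pad.
Only numpy, scipy, OpenCV 4.12 (cv2) and the standard library are available. Lean on these libraries where they do the work, as an engineer would, in place of code of your own. Each camera call takes 0.05 s, during which the arm holds its last target. There are 200 camera calls.

## Working session

There is one attempt and no reset: what is moved stays moved. The work goes in short steps, Python scripts to look and compute and a tool call to move; the robot and the scene stay as the last step left them, time stands still between calls to the robot, and variables do not carry over. Pictures are saved under pics/ and viewed, at most 14 in all, crops included, and the job is handed in when it is done.

Besides the shell and the picture viewer there is one more tool, called as name(argument=value, ...) on one line, values as JSON. carry_out: Moves the arm, as the interface text tells. Its arguments: {"type":"object","properties":{"plan":{"type":"string"},"squeeze":{"type":"number"}},"required":["plan"]}

```bash
mkdir -p pics; cat > h.py <<'E'
import numpy as np, cv2
from cell import *
W,H=640,400
def ray(cam,px):
    c=calibration(cam);T=np.array(c["cam_to_world"])
    u=cv2.undistortPoints(np.array([[px]],float),np.array(c["mtx"]),np.array(c["D"]))[0,0]
    return T[:3,3],T[:3,:3]@np.array([u[0],u[1],1.])
def onz(cam,px,z):
    o,d=ray(cam,px);return (o+d*(z-o[2])/d[2]).round(1)
def proj(cam,P):
    c=calibration(cam);T=np.linalg.inv(np.array(c["cam_to_world"]))
    P=np.atleast_2d(np.array(P,float))
    return cv2.projectPoints(P,cv2.Rodrigues(T[:3,:3])[0],T[:3,3],np.array(c["mtx"]),np.array(c["D"]))[0][:,0]
def tri(obs):
    A=np.zeros((3,3));b=np.zeros(3)
    for cam,px in obs:
        o,d=ray(cam,px);d=d/np.linalg.norm(d);M=np.eye(3)-np.outer(d,d);A+=M;b+=M@o
    return np.linalg.solve(A,b).round(1)
def tips(t,cam,n=3):
    return [(round(r["p"],2),(np.array(r["at"])*[W,H]).round(1)) for r in tip_of(t,cam)[:n]]
E
python3 - <<'E'
from h import *
a=grab_frame("scene");b=grab_frame("top")
cv2.imwrite("pics/a.png",np.vstack([a,b])[:, :] if 0 else cv2.resize(a,(800,500)));cv2.imwrite("pics/b.png",cv2.resize(b,(800,500)))
for t in ["jig","lid_hinge","lid_hole","base_hole","pin_knob","pin_tip","cup_ring","cup","phone_centre","bottle","screw_dish","blue_phone","tweezers"]:
    for c in ["scene","top"]: print(t,c,tips(t,c))
z={"jig":0,"lid_hinge":30,"base_hole":27,"pin_knob":50,"cup_ring":50,"phone_centre":18}
for t in z:
    r=tips(t,"top")
    for p,x in r: print(t,p,onz("top",x,z[t]))
E
```

```text
jig scene [(0.66, array([303.1, 244.4]))]
jig top [(0.73, array([268.2, 211.3]))]
lid_hinge scene [(0.6, array([293.2, 214.7]))]
lid_hinge top []
lid_hole scene [(0.82, array([290.2, 161. ])), (0.35, array([329.1, 158.9]))]
lid_hole top [(0.89, array([288.1, 169.1]))]
base_hole scene [(0.65, array([310.4, 259. ]))]
base_hole top [(0.83, array([251.1, 229.4]))]
pin_knob scene [(0.73, array([251.6, 296.4])), (0.66, array([240.3, 243.2]))]
pin_knob top [(0.48, array([226. , 181.7]))]
pin_tip scene [(0.76, array([245.4, 267.9])), (0.57, array([254. , 307.8]))]
pin_tip top [(0.55, array([198.4, 217.8])), (0.44, array([226.7, 183.5])), (0.3, array([266.2, 207.6]))]
cup_ring scene [(0.63, array([364.8, 279.6])), (0.61, array([293.6, 234.4]))]
cup_ring top [(0.85, array([251.6, 276.7])), (0.5, array([252.4, 201.2]))]
cup scene [(0.91, array([291. , 246.4])), (0.83, array([365.5, 291. ])), (0.72, array([395.5, 224.6]))]
cup top [(0.71, array([256.2, 207.7])), (0.55, array([254., 279.]))]
phone_centre scene [(0.81, array([303.2, 238. ]))]
phone_centre top [(0.84, array([268.5, 208.6])), (0.66, array([224.2, 179.4]))]
bottle scene [(0.82, array([286.5, 162.4])), (0.44, array([247.1, 262.8]))]
bottle top [(0.57, array([359.9, 135. ])), (0.22, array([268.9, 208.7]))]
screw_dish scene [(0.77, array([328.1, 160.8])), (0.44, array([301.4, 239.5]))]
screw_dish top [(0.92, array([395.9, 163. ])), (0.32, array([358.6, 133.2]))]
blue_phone scene [(0.72, array([382.6, 160.1]))]
blue_phone top [(0.9, array([425. , 210.5])), (0.46, array([268.6, 207.3]))]
tweezers scene [(0.68, array([394.4, 226.7]))]
tweezers top []
jig 0.73 [ 439.9 -306.1    0. ]
base_hole 0.83 [ 397.8 -275.4   27. ]
pin_knob 0.48 [ 489.8 -223.8   50. ]
cup_ring 0.85 [ 302.4 -282.7   50. ]
cup_ring 0.5 [ 451.1 -278.5   50. ]
phone_centre 0.84 [ 442.5 -308.1   18. ]
phone_centre 0.66 [ 501.9 -214.1   18. ]
```

View pics/a.png

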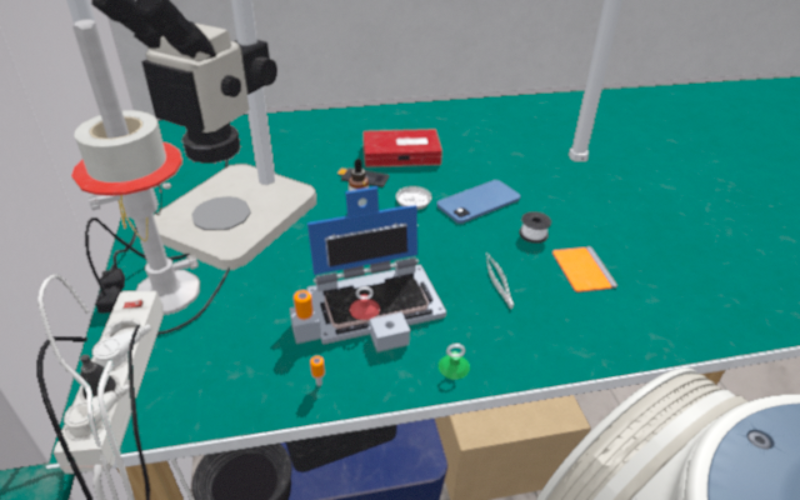

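View pics/b.png

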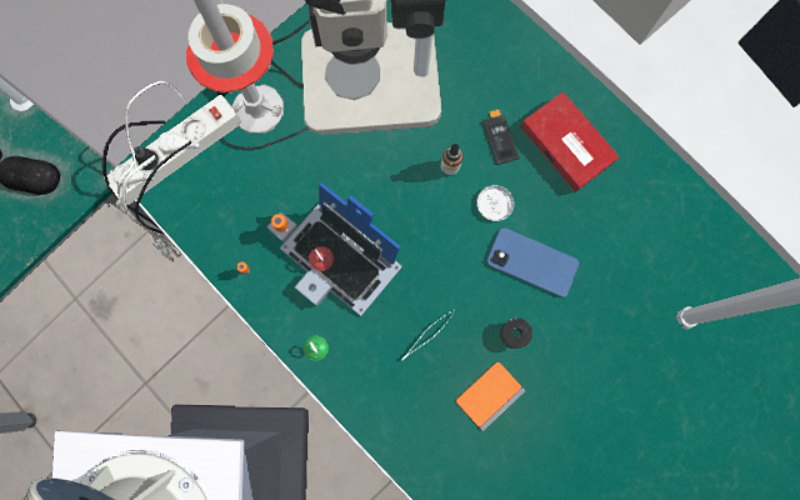

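The scene view shows the red cup on the phone around px (363,305 of 800x500). The large orange pin is in the parking boss at (303,303) and the small look-alike at (317,365). The green cup stands at (455,360), and the lid is open toward the back. I'll fit the jig pose next.

```bash
cat >> h.py <<'E'
def jig2w(p,s):
    c,n=np.cos(s[2]),np.sin(s[2]);p=np.array(p,float)
    return np.array([s[0]+c*p[0]-n*p[1],s[1]+n*p[0]+c*p[1],p[2]])
def lidpt(r,th,off=3): # jig coords of outer-face point r from axis
    return [50-r*np.cos(th)+off*np.sin(th),0,30+r*np.sin(th)+off*np.cos(th)]
E
python3 - <<'E'
from h import *
from scipy.optimize import least_squares
J=dict(jig=[0,0,0],hinge=[50,0,30],base=[-60,0,27],knob=[-15,104,50])
obs=[("jig","scene",(303.1,244.4)),("jig","top",(268.2,211.3)),("hinge","scene",(293.2,214.7)),("base","scene",(310.4,259)),("base","top",(251.1,229.4)),("knob","scene",(240.3,243.2)),("knob","top",(226,181.7)),("lid","scene",(290.2,161)),("lid","top",(288.1,169.1))]
def P(n,s): return jig2w(lidpt(110,s[3]) if n=="lid" else J[n],s)
def f(s): return np.concatenate([proj(c,P(n,s))[0]-x for n,c,x in obs])
r=least_squares(f,[440,-306,-.64,1.6],x_scale=[10,10,.1,.1],loss="soft_l1");s=r.x;print(s.round(3));print(f(s).reshape(-1,2).round(1).tolist())
print("knob",tri([("scene",(240.3,243.2)),("top",(226,181.7))]),jig2w(J["knob"],s))
print("cup ring",tri([("scene",(293.6,234.4)),("top",(252.4,201.2))]))
print("decoys: small pin",tri([("scene",(251.6,296.4)),("top",(194.5,214.5))]), "green",tri([("scene",(364.8,279.6)),("top",(251.6,276.7))]))
q=read_state();print(q["ee_pos"],np.array(q["eef_rot"]).round(3).tolist())
T=np.array(calibration("wrist")["cam_to_world"]);R=np.array(q["eef_rot"]);print("cam in tool",(R.T@(T[:3,3]-q["ee_pos"])).round(1),(R.T@T[:3,:3]).round(2).tolist(),calibration("wrist")["mtx"])
E
```

```text
[ 443.851 -309.109   -0.675    1.7  ]
[[-1.2, 1.2], [1.5, -1.8], [1.0, 0.6], [1.6, -0.7], [-1.9, 0.4], [3.0, -0.6], [-2.4, -3.6], [0.3, -0.4], [-0.7, -0.5]]
knob [ 496.6 -219.6   45.9] [ 497.15494739 -218.55735399   50.        ]
cup ring [ 446.5 -280.7   49.5]
decoys: small pin [ 428.1 -156.8   23. ] green [ 302.9 -280.2   27.3]
[241.53475116 576.45478637 214.5677583 ] [[-0.922, 0.386, -0.0], [0.386, 0.922, -0.0], [0.0, -0.0, -1.0]]
cam in tool [ 6.810e+01 -1.000e-01 -1.713e+02] [[-0.0, -0.97, -0.24], [1.0, -0.0, 0.0], [-0.0, -0.24, 0.97]] [[330.67952662   0.         323.52245123]
 [  0.         330.67952662 206.58578472]
 [  0.           0.           1.        ]]
```

carry_out(plan="50 -51.8 -70.4 -1.5 16;50 -51.8 -70.4 -1.5 16;50 -51.8 -70.4 -1.5 16;50 -51.8 -70.4 -1.5 16;50 -51.8 -70.4 -1.5 16;50 -51.8 -70.4 -1.5 16;50 -51.8 -70.4 -1.5 16;50 -51.8 -70.4 -1.5 16;50 -51.8 -70.4 -1.5 16;50 -51.8 -70.4 -1.5 16;50 -51.8 -70.4 -1.5 16;50 -51.8 -70.4 -1.5 16")

```text
time: 2.9
ee_pos: [382.9, -8.7, 225.4]
eef_rot: [[-0.78, 0.626, 0.002], [0.626, 0.78, 0.0], [-0.001, 0.001, -1.0]]
ft_force: [1.5, 0.6, -0.1]
grip_width: 45.8
grip_force: 0.0
```

```bash
cat >> h.py <<'E'
def to(x,y,z,yaw=None):
    "shift (cm, tool axes) and turn (deg) from measured pose; yaw = world angle of tool y, deg"
    s=read_state();R=np.array(s["eef_rot"]);p=np.array(s["ee_pos"])
    d=R.T@(np.array([x,y,z])-p)/10
    a=np.degrees(np.arctan2(R[1,1],R[0,1]))
    t=0 if yaw is None else -((yaw-a+90)%180-90)
    print("pos",p.round(1),"yaw",a.round(1),"q",np.round(s["q"],2).tolist(),"t",s["time"]," shift",d.round(2),"turn",round(t,1))
E
python3 -c "
from h import *
to(447,-273,230,51.3)"
```

```text
pos [382.9  -8.7 225.4] yaw 51.3 q [-0.03, -0.06, 2.1, 0.0, 1.1, -0.92] t 2.9  shift [-21.54 -16.61  -0.45] turn -0.0
```

carry_out(plan="50 -21.5 -16.6 -0.5 0;50 -21.5 -16.6 -0.5 0;50 -21.5 -16.6 -0.5 0;50 -21.5 -16.6 -0.5 0;50 -21.5 -16.6 -0.5 0;50 -21.5 -16.6 -0.5 0;50 -21.5 -16.6 -0.5 0;50 -21.5 -16.6 -0.5 0;50 -21.5 -16.6 -0.5 0")

```text
time: 3.8
ee_pos: [446.1, -269.3, 229.8]
eef_rot: [[-0.78, 0.625, -0.001], [0.625, 0.78, 0.001], [0.001, 0.0, -1.0]]
ft_force: [0.1, 0.3, -0.6]
grip_width: 45.8
grip_force: 0.0
```

```bash
python3 - <<'E'
from h import *
to(447,-273,230,51.3)
w=grab_frame("wrist");cv2.imwrite("pics/w1.png",cv2.resize(w,(800,500)))
z={"jig":0,"lid_hinge":30,"base_hole":27,"pin_knob":50,"pin_tip":3,"cup_ring":50,"cup":18,"phone_centre":18,"lid_hole":140}
for t in z:
    for p,x in tips(t,"wrist"): print(t,p,x,onz("wrist",x,z[t]))
E
```

```text
pos [ 446.1 -269.3  229.8] yaw 51.3 q [-0.55, 0.18, 1.84, 0.0, 1.13, -1.44] t 3.8  shift [-0.3  -0.23 -0.02] turn 0.0
lid_hinge 0.6 [299.5 250.1] [ 490.5 -341.5   30. ]
base_hole 0.76 [297.7 154.9] [ 402.2 -271.2   27. ]
base_hole 0.32 [298.3 247.3] [ 487.7 -341.5   27. ]
pin_knob 0.79 [396.3 107.9] [ 427.8 -158.9   50. ]
pin_knob 0.74 [389.9 191.4] [ 494.5 -215.7   50. ]
pin_tip 0.39 [394.  195.7] [ 515.6 -213.6    3. ]
cup_ring 0.96 [313.8 198. ] [ 448.6 -285.2   50. ]
cup_ring 0.79 [233.9  84.8] [ 306.3 -274.2   50. ]
cup 0.78 [317.7 188.2] [ 447.3 -279.5   18. ]
cup 0.66 [243.1  86.1] [ 305.9 -271.5   18. ]
phone_centre 0.8 [295.2 205.8] [ 447. -314.   18.]
phone_centre 0.74 [315.6 196.8] [ 453.7 -288.    18. ]
lid_hole 0.72 [289.1 311.8] [ 501.2 -353.6  140. ]
lid_hole 0.59 [391.8 192.5] [ 470.3 -218.7  140. ]
```

View pics/w1.png

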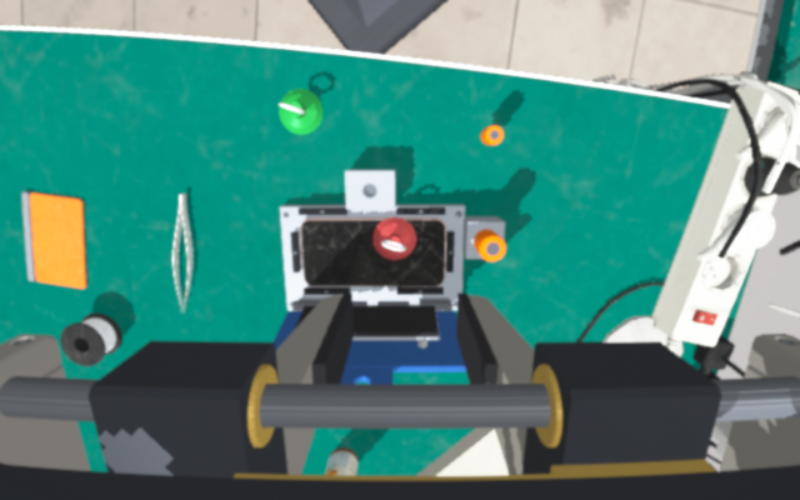

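```bash
python3 - <<'E'
from h import *
w=cv2.imread  # reuse fresh frame
w=grab_frame("wrist")
x0,y0=280,165
c=w[y0:y0+65,x0:x0+75];cv2.imwrite("pics/w2.png",cv2.resize(c,(750,650),interpolation=cv2.INTER_CUBIC)[:600])
h=cv2.cvtColor(c,cv2.COLOR_BGR2HSV);m=((h[...,1]<120)&(h[...,2]>110)).astype(np.uint8)
n,l,st,ce=cv2.connectedComponentsWithStats(m)
for i in range(1,n):
    if st[i,4]<15: continue
    p=np.argwhere(l==i)[:,::-1].astype(float);mu=p.mean(0);e,v=np.linalg.eigh(np.cov((p-mu).T));print(st[i].tolist(),(mu+[x0,y0]).round(1),np.sqrt(e).round(1),np.degrees(np.arctan2(v[1,1],v[0,1])).round(1))
E
```

```text
[0, 0, 75, 12, 589] [310.2 170.6] [ 2.8 20.9] -177.4
[25, 25, 21, 11, 170] [314.8 195.2] [2.4 5.7] -164.6
[1, 63, 37, 2, 74] [299.  228.5] [ 0.5 10.7] 0.0
```

View pics/w2.png

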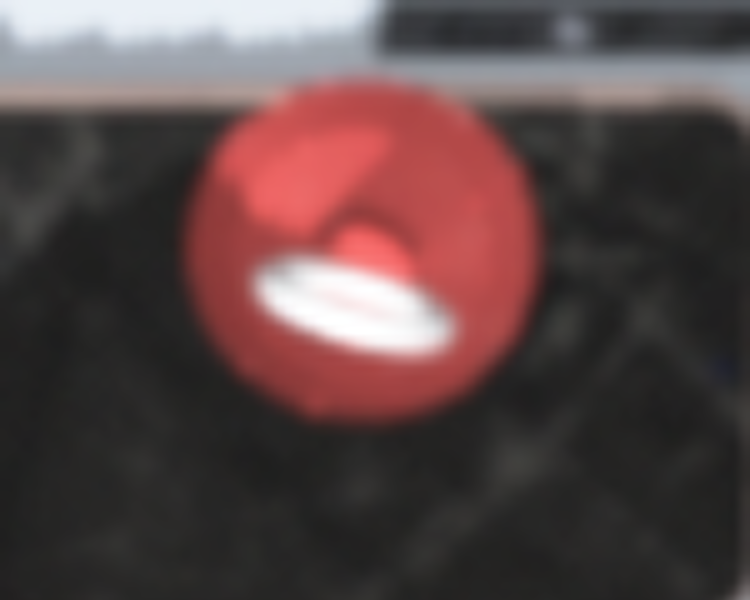

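```bash
python3 - <<'E'
from h import *
from scipy.optimize import least_squares
J=dict(jig=[0,0,0],hinge=[50,0,30],base=[-60,0,27],knob=[-15,104,50],phone=[0,0,18])
obs=[("jig","scene",(303.1,244.4)),("jig","top",(268.2,211.3)),("hinge","scene",(293.2,214.7)),("base","scene",(310.4,259)),("base","top",(251.1,229.4)),("knob","scene",(240.3,243.2)),("knob","top",(226,181.7)),("lid","scene",(290.2,161)),("lid","top",(288.1,169.1)),
("hinge","wrist",(299.5,250.1)),("base","wrist",(297.7,154.9)),("base","wrist",(296,152)),("knob","wrist",(389.9,191.4)),("phone","wrist",(295.2,205.8)),("phone","top",(268.5,208.6)),("phone","scene",(303.2,238)),("lid","wrist",(289.1,311.8))]
w=np.array([1 if c!="wrist" else 1 for _,c,_ in obs])
def P(n,s): return jig2w(lidpt(110,s[3]) if n=="lid" else J[n],s)
def f(s): return np.concatenate([proj(c,P(n,s))[0]-x for n,c,x in obs])
s=least_squares(f,[440,-306,-.64,1.6],x_scale=[10,10,.1,.1],loss="soft_l1").x;print(s.round(3).tolist());print(f(s).reshape(-1,2).round(1).tolist())
for n in J: print(n,jig2w(J[n],s).round(1))
print("cone",onz("wrist",(316.5,190),20),"ringtop",onz("wrist",(315.3,195.6),52))
print("ring",tri([("scene",(293.6,234.4)),("top",(252.4,201.2)),("wrist",(314.8,196.5))]))
print("knob",tri([("scene",(240.3,243.2)),("top",(226,181.7)),("wrist",(389.9,191.4))]))
to(448,-282.5,120,36)
E
```

```text
[445.206, -309.656, -0.666, 1.727]
[[-1.7, 0.7], [1.8, -2.5], [0.3, 0.2], [1.4, -1.3], [-1.4, -0.1], [2.8, -0.7], [-2.4, -3.8], [-0.9, -1.4], [0.4, -2.6], [-1.8, -4.6], [-2.7, -2.6], [-1.0, 0.3], [0.1, 3.5], [1.9, -3.4], [0.8, -1.3], [-1.8, -0.2], [0.2, -2.2]]
jig [ 445.2 -309.7    0. ]
hinge [ 484.5 -340.5   30. ]
base [ 398.  -272.6   27. ]
knob [ 497.6 -218.6   50. ]
phone [ 445.2 -309.7   18. ]
cone [ 447.7 -281.9   20. ] ringtop [ 447.1 -282.2   52. ]
ring [ 447.2 -281.9   49. ]
knob [ 495.8 -218.2   46.9]
pos [ 446.6 -270.5  229.9] yaw 51.3 q [-0.55, 0.18, 1.83, 0.0, 1.13, -1.44] t 4.35  shift [-0.86 -0.84 10.99] turn 15.3
```

carry_out(plan="50 -0.75 -0.85 5 8;50 -0.75 -0.85 10 15.3;50 -0.75 -0.85 12 15.3;50 -0.75 -0.85 12 15.3;50 -0.75 -0.85 12 15.3;50 -0.75 -0.85 12 15.3")

```text
time: 4.95
ee_pos: [448.2, -282.7, 111.6]
eef_rot: [[-0.588, 0.809, 0.002], [0.809, 0.588, -0.001], [-0.002, 0.001, -1.0]]
ft_force: [-0.4, -1.0, 0.6]
grip_width: 45.8
grip_force: 0.0
```

```bash
python3 - <<'E'
from h import *
to(447,-282,43,36)
w=grab_frame("wrist");print(tips("cup_ring","wrist"),tips("cup","wrist"),proj("wrist",[447,-282,50]))
c=w[100:400,150:490];cv2.imwrite("pics/w3.png",cv2.resize(c,(680,600)))
E
```

```text
pos [ 448.2 -282.7  111.6] yaw 36.0 q [-0.57, 0.33, 1.93, 0.0, 0.88, -1.19] t 4.95  shift [ 0.14 -0.07  6.85] turn -0.0
[(0.97, array([323.3, 217.7])), (0.6, array([166. ,  93.5]))] [(0.73, array([184.2,  94.1])), (0.67, array([324.2, 207.2]))] [[322.56064558 217.65119753]]
```

View pics/w3.png

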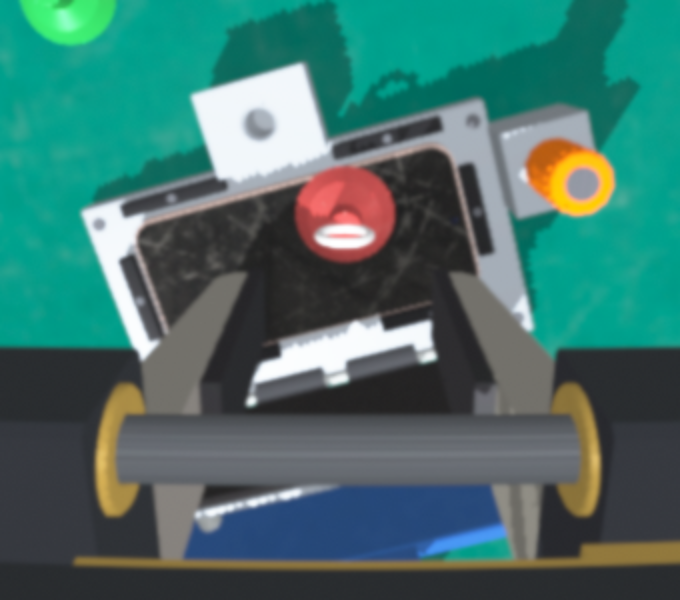

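The ring is at (345,236) in the crop, level in the picture and centred between the fingers. I'll go down and grip it.

carry_out(plan="50 0.1 -0.05 4 0;50 0.1 -0.05 6.8 0;50 0.1 -0.05 6.8 0;50 0.1 -0.05 6.8 0;10 0.1 -0.05 6.8 0;10 0.1 -0.05 6.8 0;10 0.1 -0.05 6.8 0;10 0.1 -0.05 6.8 0;10 0.1 -0.05 6.8 0", squeeze=10)

```text
time: 6.0
ee_pos: [446.7, -281.8, 42.6]
eef_rot: [[-0.587, 0.809, 0.001], [0.809, 0.587, -0.001], [-0.001, 0.001, -1.0]]
ft_force: [-1.6, -0.3, 7.4]
grip_width: 19.8
grip_force: 10.0
```

```bash
python3 - <<'E'
from h import *
s=[445.2,-309.7,-.666]
for p in [(325,287),(342,268),(362,248)]: print(onz("top",p,0))
for j in [(-20,-132),(-95,60)]:
    P=jig2w([*j,0],s);print(P);to(P[0],P[1],25)
E
```

```text
[ 286.8 -426.1    0. ]
[ 325.8 -460.1    0. ]
[ 367.3 -500.7    0. ]
[ 347.91837555 -401.13459709    0.        ]
pos [ 446.7 -281.8   42.6] yaw 36.0 q [-0.57, 0.44, 1.97, 0.0, 0.73, -1.19] t 6.0  shift [ -3.86 -15.     1.76] turn 0
[ 407.57230785 -203.82669466    0.        ]
pos [ 446.7 -281.8   42.6] yaw 36.0 q [-0.57, 0.44, 1.97, 0.0, 0.73, -1.19] t 6.0  shift [8.61 1.41 1.75] turn 0
```

carry_out(plan="10 0 0 -2 0;10 0 0 -5 0;10 -1 -4 -5 0;10 -2.2 -8 -5 0;10 -3.2 -12 -5 0;10 -3.9 -15 -5 0;10 -3.9 -15 -5 0;10 -3.9 -15 -3 0;10 -3.9 -15 0 0;10 -3.9 -15 1 0;10 -3.9 -15 1.6 0;10 -3.9 -15 1.6 0")

```text
time: 7.2
ee_pos: [347.8, -400.8, 25.8]
eef_rot: [[-0.588, 0.809, -0.0], [0.809, 0.588, 0.001], [0.001, -0.0, -1.0]]
ft_force: [-0.2, 0.6, 0.3]
grip_width: 20.0
grip_force: 10.0
```

carry_out(plan="10 0 0 0.06 0;10 0 0 0.12 0;10 0 0 0.12 0;28 0 0 0.12 0;45 0 0 0.12 0;45 0 0 0.12 0;45 0 0 0.12 0;45 0 0 -3 0;45 0 0 -7 0;45 0 0 -12 0;45 0 0 -16 0;45 0 0 -16 0")

```text
time: 8.4
ee_pos: [349.8, -403.7, 191.5]
eef_rot: [[-0.587, 0.809, 0.006], [0.809, 0.587, -0.007], [-0.009, 0.001, -1.0]]
ft_force: [-0.0, -0.2, 0.9]
grip_width: 41.2
grip_force: 0.0
```

```bash
python3 - <<'E'
from h import *
s=[445.2,-309.7,-.666,1.727]
w=grab_frame("wrist");a=grab_frame("scene")
print(tips("cup_ring","wrist"),tips("cup","wrist"),proj("wrist",[[348,-401,32],[348,-401,0]]))
cv2.imwrite("pics/w4.png",np.hstack([cv2.resize(a[110:330,180:440],(390,330)),cv2.resize(w[:,100:560],(400,330))]))
P=jig2w([*[95,0],0],s);to(P[0],P[1],185,90+np.degrees(s[2]));P=jig2w([*[95,0],0],s);to(P[0],P[1],100,90+np.degrees(s[2]))
E
```

```text
[(0.98, array([363.3,  50.6])), (0.78, array([324.1, 188.3]))] [(0.84, array([357.9,  58.3])), (0.79, array([322.5, 181.3]))] [[323.87226203 194.87541938]
 [323.84141692 188.79690132]]
pos [ 347.  -400.4  184.6] yaw 36.0 q [-0.86, 0.24, 1.87, -0.0, 1.04, -1.49] t 8.6  shift [-7.57 15.88 -0.06] turn -15.9
pos [ 347.  -400.4  184.6] yaw 36.0 q [-0.86, 0.24, 1.87, -0.0, 1.04, -1.49] t 8.6  shift [-7.58 15.88  8.44] turn -15.9
```

View pics/w4.png

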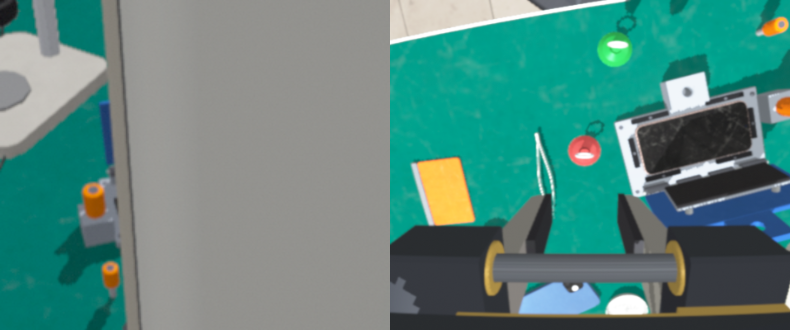

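The crop shows the red cup upright at (585,150), between the tweezers and the jig. Next is the approach behind the lid.

```bash
python3 - <<'E'
from h import *
s=[445.2,-309.7,-.666,1.727]
to(531.7,-377.7,200,51.8)
for n,p,z in [("scope base corner",(300,104),15),("base right corner",(351,101),15),("base left",(247,100),15),("bottle",(360,137),20)]:
    P=onz("top",p,z)[:2]-s[:2];c,n_=np.cos(s[2]),np.sin(s[2]);print(n,(c*P[0]+n_*P[1]).round(),(-n_*P[0]+c*P[1]).round())
E
```

```text
pos [ 347.  -400.4  184.6] yaw 36.0 q [-0.86, 0.24, 1.87, -0.0, 1.04, -1.49] t 8.6  shift [-9.01 16.29 -1.56] turn -15.8
scope base corner 213.0 95.0
base right corner 287.0 15.0
base left 148.0 189.0
bottle 234.0 -51.0
```

carry_out(plan="0 0 0 -2.5 0;0 -2 4 -2.5 -5;0 -4.5 8 -2.5 -10;0 -7 12 -2.5 -15.8;0 -9 16.3 -2.5 -15.8;0 -9 16.3 -2.5 -15.8;0 -9 16.3 -2.5 -15.8;0 -9 16.3 1.5 -15.8;0 -9 16.3 5.5 -15.8;0 -9 16.3 5.5 -15.8")

```text
time: 9.6
ee_pos: [527.4, -376.0, 125.0]
eef_rot: [[-0.785, 0.62, -0.009], [0.62, 0.785, 0.006], [0.011, -0.001, -1.0]]
ft_force: [-1.3, 0.5, -0.1]
grip_width: 0.3
grip_force: 0.0
```

```bash
python3 - <<'E'
from h import *
s=[445.2,-309.7,-.666,1.727]
st=read_state();print(np.array(st["ft_force"]).round(1))
print(tips("lid_hole","wrist"))
for x,z in [(88,130),(63,130),(34.8,132),(5.8,120),(-18.4,100),(-35.5,73.7),(-42.3,54),(-44.2,43.5)]:
    P=jig2w([x,0,z],s);to(*P,51.8)
E
```

```text
[-1.3  0.5 -0.1]
[(0.97, array([526. , 278.9]))]
pos [ 529.1 -377.2  128.1] yaw 51.7 q [-0.62, 0.48, 1.64, -0.0, 1.02, -1.52] t 9.65  shift [ 1.97  0.11 -0.17] turn -0.1
pos [ 529.1 -377.2  128.1] yaw 51.7 q [-0.62, 0.48, 1.64, -0.0, 1.02, -1.52] t 9.65  shift [ 4.47  0.11 -0.16] turn -0.1
pos [ 529.1 -377.2  128.1] yaw 51.7 q [-0.62, 0.48, 1.64, -0.0, 1.02, -1.52] t 9.65  shift [ 7.29  0.1  -0.34] turn -0.1
pos [ 529.1 -377.2  128.1] yaw 51.7 q [-0.62, 0.48, 1.64, -0.0, 1.02, -1.52] t 9.65  shift [10.18  0.09  0.88] turn -0.1
pos [ 529.1 -377.2  128.1] yaw 51.7 q [-0.62, 0.48, 1.64, -0.0, 1.02, -1.52] t 9.65  shift [12.59  0.09  2.9 ] turn -0.1
pos [ 529.1 -377.2  128.1] yaw 51.7 q [-0.62, 0.48, 1.64, -0.0, 1.02, -1.52] t 9.65  shift [14.28  0.09  5.54] turn -0.1
pos [ 529.1 -377.2  128.1] yaw 51.7 q [-0.62, 0.48, 1.64, -0.0, 1.02, -1.52] t 9.65  shift [14.95  0.09  7.52] turn -0.1
pos [ 529.1 -377.2  128.1] yaw 51.7 q [-0.62, 0.48, 1.64, -0.0, 1.02, -1.52] t 9.65  shift [15.13  0.09  8.57] turn -0.1
```

carry_out(plan="0 2 0.1 -0.2 0;0 3.2 0.1 -0.2 0;0 4.5 0.1 -0.2 0;0 6 0.1 -0.3 0;0 7.3 0.1 -0.3 0;0 8.8 0.1 0.2 0;0 10.2 0.1 0.9 0;0 11.5 0.1 1.8 0;0 12.6 0.1 2.9 0;0 12.6 0.1 2.9 0")

```text
time: 10.65
ee_pos: [431.9, -297.9, 101.3]
eef_rot: [[-0.785, 0.619, -0.002], [0.619, 0.785, 0.002], [0.003, -0.0, -1.0]]
ft_force: [-0.9, -0.4, -0.4]
grip_width: 0.4
grip_force: 0.0
```

```bash
python3 - <<'E'
from h import *
s=[445.2,-309.7,-.666,.7]
print(np.array(read_state()["ft_force"]).round(1))
for x,z in [(-35.5,73.7),(-42.3,54),(-44.2,43.5)]:
    P=jig2w([x,0,z],s);to(*P,51.8)
w=grab_frame("wrist");cv2.imwrite("pics/w5.png",w)
E
```

```text
[-0.9 -0.4 -0.4]
pos [ 431.9 -297.9  101.3] yaw 51.8 q [-0.61, 0.34, 1.94, 0.0, 0.86, -1.51] t 10.65  shift [ 1.77 -0.1   2.76] turn -0.0
pos [ 431.9 -297.9  101.3] yaw 51.8 q [-0.61, 0.34, 1.94, 0.0, 0.86, -1.51] t 10.65  shift [ 2.44 -0.1   4.73] turn -0.0
pos [ 431.9 -297.9  101.3] yaw 51.8 q [-0.61, 0.34, 1.94, 0.0, 0.86, -1.51] t 10.65  shift [ 2.63 -0.1   5.79] turn -0.0
```

View pics/w5.png

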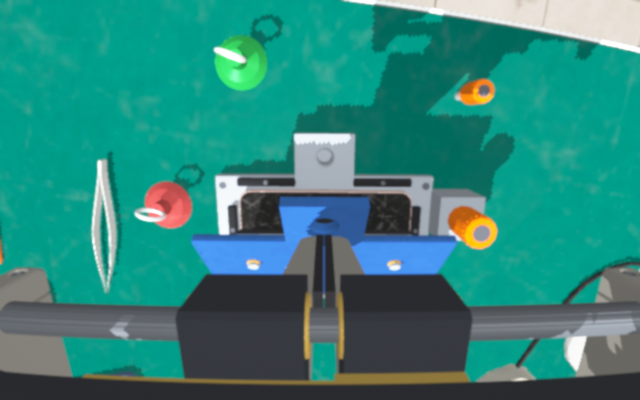

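The lid is swinging down with the fingers behind its tongue; its hole shows at (323,226). I'll continue.

carry_out(plan="0 0.8 -0.1 1 0;0 1.4 -0.1 2 0;0 1.9 -0.1 3 0;0 2.2 -0.1 4 0;0 2.5 -0.1 5 0;0 2.6 -0.1 5.6 0;0 2.6 -0.1 5.9 0;0 2.6 -0.1 6.1 0;0 2.6 -0.1 6.1 0")

```text
time: 11.6
ee_pos: [412.2, -283.6, 40.3]
eef_rot: [[-0.785, 0.619, -0.002], [0.619, 0.785, 0.001], [0.002, -0.0, -1.0]]
ft_force: [-1.5, 1.5, 3.9]
grip_width: 0.6
grip_force: 1.9
```

carry_out(plan="0 0 0 0.2 0;0 0 0 0.35 0;0 0 0 0.35 0;0 0 0 -1 0;0 0.5 0 -5 0;0 1 0 -9 0;0 1 0 -13 0;0 1 0 -13 0")

```text
time: 12.4
ee_pos: [408.0, -280.0, 176.6]
eef_rot: [[-0.785, 0.619, 0.008], [0.619, 0.786, -0.005], [-0.009, 0.001, -1.0]]
ft_force: [0.8, -0.2, 0.2]
grip_width: 0.4
grip_force: 0.0
```

```bash
python3 - <<'E'
from h import *
s=[445.2,-309.7,-.666]
def inv(P): d=np.array(P[:2])-s[:2];c,n=np.cos(s[2]),np.sin(s[2]);return (c*d[0]+n*d[1]).round(),(-n*d[0]+c*d[1]).round()
R=tri([("scene",(97.6,118)),("top",(178,30))]);print("reel",R,inv(R))
B=onz("top",(210,86),0);print("stand",B,inv(B))
w=grab_frame("wrist");cv2.imwrite("pics/w6.png",w)
for t,z in [("lid_hole",43),("pin_knob",50),("base_hole",27)]:
    for p,x in tips(t,"wrist"): print(t,p,x,onz("wrist",x,z))
P=jig2w([-60,0,43],s);print(P)
to(496.5,-218,130,-38.2)
E
```

```text
reel [ 717.4 -157.4  239.6] (np.float64(120.0), np.float64(288.0))
stand [ 716.5 -167.     0. ] (np.float64(125.0), np.float64(280.0))
lid_hole 0.75 [328.1 180.8] [ 395.6 -265.    43. ]
pin_knob 0.67 [435.3 229.7] [ 491.8 -213.1   50. ]
pin_knob 0.57 [438.4 128.8] [ 416.7 -159.7   50. ]
base_hole 0.55 [325.4 180.7] [ 394.3 -267.1   27. ]
[ 398.02204004 -272.62925555   43.        ]
pos [ 404.6 -277.6  170.2] yaw 51.8 q [-0.6, 0.2, 1.96, -0.0, 0.99, -1.51] t 12.6  shift [-3.53 10.37  4.02] turn 90.0
```

View pics/w6.png

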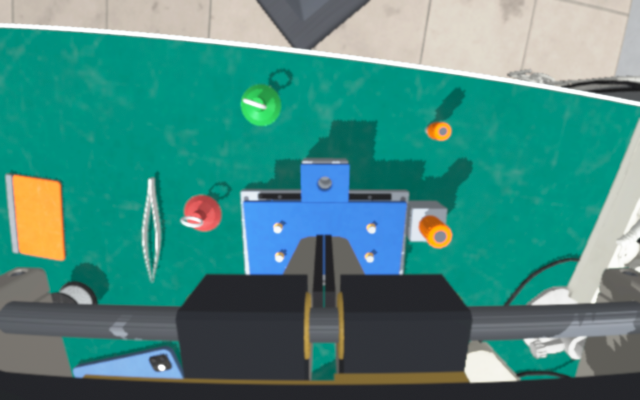

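The lid is down on the phone, with its hole at (324,183) px. The large pin's knob is at (437,236). I'll move above the pin.

carry_out(plan="50 -1 2 4 8.5;50 -2 5 4 17;50 -3 9 4 25.5;50 -3.5 10.4 4 34;50 -3.5 10.4 4 42.5;50 -3.5 10.4 4 51;50 -3.5 10.4 4 59.5;50 -3.5 10.4 4 68;50 -3.5 10.4 4 76.5;50 -3.5 10.4 4 85;50 -3.5 10.4 4 90;50 -3.5 10.4 4 90")

```text
time: 13.8
ee_pos: [496.1, -217.6, 129.3]
eef_rot: [[0.62, 0.785, -0.003], [0.785, -0.62, 0.001], [-0.001, -0.003, -1.0]]
ft_force: [-0.3, 0.4, -0.6]
grip_width: 45.5
grip_force: 0.0
```

carry_out(plan="50 0 0 0 0;50 0 0 0 0;50 0 0 0 0")

```text
time: 14.1
ee_pos: [496.9, -217.9, 130.6]
eef_rot: [[0.618, 0.786, -0.0], [0.786, -0.618, 0.0], [-0.0, -0.0, -1.0]]
ft_force: [-0.6, 0.9, -0.2]
grip_width: 46.1
grip_force: 0.0
```

```bash
python3 - <<'E'
from h import *
to(496.5,-218,130,-38.2)
w=grab_frame("wrist");cv2.imwrite("pics/w7.png",w)
for t,z in [("lid_hole",43),("pin_knob",50),("pin_tip",3)]:
    for p,x in tips(t,"wrist"): print(t,p,x,onz("wrist",x,z))
to(496.5,-218,130,-38.2)
# orange blob top face: grey disc centre
hsv=cv2.cvtColor(w,cv2.COLOR_BGR2HSV);m=((hsv[...,0]<22)&(hsv[...,1]>150)&(hsv[...,2]>120)).astype(np.uint8)
n,l,stt,ce=cv2.connectedComponentsWithStats(m)
print([ (stt[i].tolist(),ce[i].round(1)) for i in range(1,n) if stt[i,4]>100])
print("proj knob axis top/mid/bottom",proj("wrist",[[496.5,-218,67],[496.5,-218,50],[496.5,-218,33]]).round(1).tolist())
E
```

```text
pos [ 496.9 -217.9  130.6] yaw -38.2 q [-0.42, 0.33, 1.89, -0.0, 0.93, 0.25] t 14.1  shift [-0.03 -0.02  0.06] turn 0.0
pin_knob 0.8 [323.1 214.2] [ 496.2 -218.9   50. ]
pin_knob 0.68 [215.7 204. ] [ 434.7 -159.9   50. ]
pin_tip 0.78 [225.3 196.6] [ 427.1 -159.4    3. ]
pos [ 497.  -217.9  130.9] yaw -38.2 q [-0.42, 0.32, 1.89, -0.0, 0.93, 0.25] t 14.3  shift [-0.03 -0.03  0.09] turn -0.0
[([201, 193, 25, 23, 347], array([213.8, 203.4])), ([309, 195, 29, 38, 650], array([323. , 212.3])), ([440, 369, 129, 12, 870], array([502.9, 375. ]))]
proj knob axis top/mid/bottom [[322.6, 219.1], [322.7, 213.1], [322.7, 207.8]]
```

View pics/w7.png

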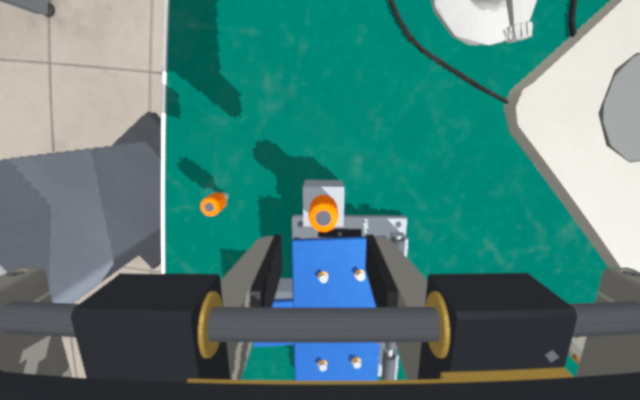

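The knob is at (323,214) between the fingers, within 1 mm of the plan.

carry_out(plan="50 -0.1 0 4 0;50 -0.1 0 7.5 0;50 -0.1 0 9.3 0;50 -0.1 0 9.3 0;50 -0.1 0 9.3 0;20 -0.1 0 9.3 0;10 -0.1 0 9.3 0;10 -0.1 0 9.3 0;10 -0.1 0 9.3 0;10 -0.1 0 9.3 0", squeeze=45)

```text
time: 15.3
ee_pos: [496.9, -218.9, 38.7]
eef_rot: [[0.619, 0.786, 0.001], [0.786, -0.619, -0.001], [0.0, 0.001, -1.0]]
ft_force: [0.2, 0.0, 7.2]
grip_width: 19.9
grip_force: 45.0
```

carry_out(plan="10 0 0 -1 0;10 0 0 -2 0;10 0 0 -3.5 0;10 0 0 -5 0;10 0 0 -6 0;10 -3 -1.5 -6 0;10 -6 -3 -6 0;10 -8 -4.5 -6 0;10 -8 -4.5 -6 0;10 -8 -4.5 -6 0;10 -8 -4.5 -6 0")

```text
time: 16.4
ee_pos: [412.6, -253.9, 98.3]
eef_rot: [[0.619, 0.786, 0.001], [0.786, -0.619, -0.001], [0.0, 0.001, -1.0]]
ft_force: [0.7, 0.3, -0.9]
grip_width: 20.2
grip_force: 45.0
```

carry_out(plan="10 0 0 0 0;10 0 0 0 0;10 0 0 0 0")

```text
time: 16.7
ee_pos: [411.9, -253.5, 97.8]
eef_rot: [[0.618, 0.786, -0.0], [0.786, -0.618, 0.0], [-0.0, -0.0, -1.0]]
ft_force: [-0.6, -0.5, -1.5]
grip_width: 19.9
grip_force: 45.0
```

```bash
python3 - <<'E'
from h import *
w=grab_frame("wrist");cv2.imwrite("pics/w8.png",w[100:340,180:500].repeat(1,0)) if 0 else cv2.imwrite("pics/w8.png",cv2.resize(w[120:320,200:460],(780,600),interpolation=cv2.INTER_CUBIC))
st=read_state();print(np.array(st["ft_force"]).round(1),st["grip_width"])
for t,z in [("lid_hole",42),("pin_knob",109),("pin_tip",63)]:
    for p,x in tips(t,"wrist"): print(t,p,x,onz("wrist",x,z))
p=np.array(st["ee_pos"]);print("proj tip",proj("wrist",p-[0,0,35.7]), "proj lidhole",proj("wrist",[398,-272.6,42]))
to(398,-272.6,83,-38.2)
E
```

```text
[ 0.4 -0.5 -1.6] 19.7537150304347
pin_knob 0.86 [320.9 258.1] [ 411.1 -252.6  109. ]
pin_knob 0.84 [254.9  97. ] [ 436.8 -170.7  109. ]
pin_tip 0.97 [321.9 227.7] [ 412.4 -251.3   63. ]
pin_tip 0.85 [261.3 103.4] [ 432.3 -167.5   63. ]
proj tip [[323.17666517 230.34629213]] proj lidhole [[324.58552618 252.2160388 ]]
pos [ 411.6 -253.6   97.8] yaw -38.2 q [-0.56, 0.29, 2.03, -0.0, 0.82, 0.11] t 16.9  shift [-2.33  0.11  1.48] turn -0.0
```

View pics/w8.png

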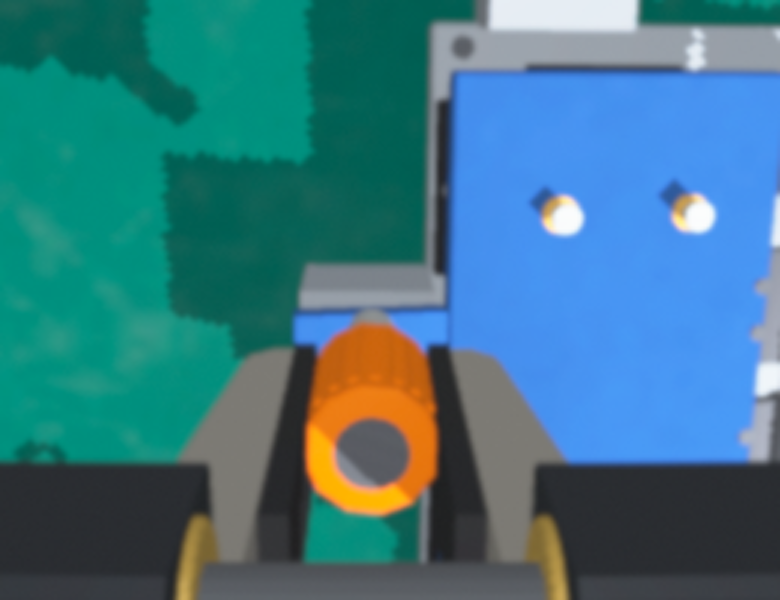

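The pin hides the lid hole from this side. I'll step past it so that the hole shows.

carry_out(plan="10 -3 0 0 0;10 -6 0 0 0;10 -6.5 0 0 0;10 -6.5 0 0 0;10 -6.5 0 0 0;10 -6.5 0 0 0;10 -6.5 0 0 0")

```text
time: 17.6
ee_pos: [371.7, -304.2, 97.9]
eef_rot: [[0.618, 0.786, 0.0], [0.786, -0.618, 0.0], [0.0, 0.0, -1.0]]
ft_force: [-0.2, -0.5, -0.9]
grip_width: 19.7
grip_force: 45.0
```

```bash
python3 - <<'E'
from h import *
w=grab_frame("wrist")
st=read_state();p=np.array(st["ee_pos"])
for z in (38,42,46):
  for t in ["lid_hole","base_hole"]:
    for q,x in tips(t,"wrist",1): print(t,q,x,z,onz("wrist",x,z))
c=cv2.cvtColor(w,cv2.COLOR_BGR2GRAY)
print(p.round(1),"proj tip",proj("wrist",p-[0,0,35.7]).round(1),"knobtop",proj("wrist",p+[0,0,28.3]).round(1),"hole",proj("wrist",[398,-272.6,42]).round(1))
cv2.imwrite("pics/w9.png",cv2.resize(w[150:320,230:430],(680,578),interpolation=cv2.INTER_CUBIC))
cv2.imwrite("pics/raw9.png",w)
to(398,-272.6,83,-38.2)
E
```

```text
lid_hole 0.91 [323.6 159.7] 38 [ 399.1 -270.1   38. ]
lid_hole 0.91 [323.6 159.7] 42 [ 399.2 -269.9   42. ]
lid_hole 0.91 [323.6 159.7] 46 [ 399.4 -269.7   46. ]
[ 371.7 -304.3   97.9] proj tip [[323.1 229.9]] knobtop [[322.9 272.4]] hole [[324.6 163.6]]
pos [ 371.4 -304.7   97.9] yaw -38.2 q [-0.69, 0.29, 2.04, 0.0, 0.81, -0.02] t 17.95  shift [4.17 0.11 1.49] turn -0.0
```

View pics/w9.png

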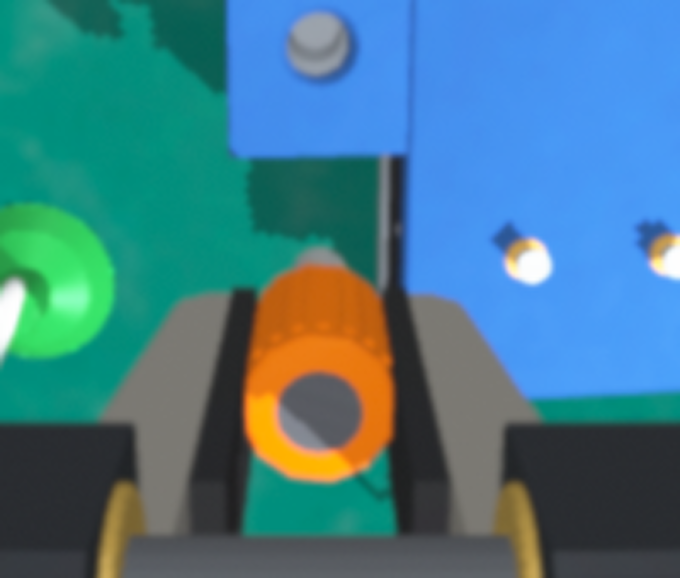

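The lid hole is centred at px (324,163.5), matching the jig fit to 0.3 px. The pin's tip and knob are in the same column. I'll move over the hole and go down slowly.

carry_out(plan="10 2 0 0 0;10 4.1 0.03 0 0;10 4.15 0.03 0 0;10 4.15 0.03 0 0;10 4.15 0.03 0.8 0;10 4.15 0.03 1.3 0;10 4.15 0.03 1.6 0;10 4.15 0.03 1.8 0;10 4.15 0.03 2.0 0;10 4.15 0.03 2.2 0;10 4.15 0.03 2.3 0;10 4.15 0.03 2.3 0", squeeze=50)

```text
time: 19.15
ee_pos: [397.2, -272.3, 74.8]
eef_rot: [[0.619, 0.786, -0.0], [0.786, -0.619, 0.0], [-0.0, -0.0, -1.0]]
ft_force: [0.1, -0.0, -2.0]
grip_width: 19.9
grip_force: 50.0
```

```bash
python3 - <<'E'
from h import *
to(398,-272.6,83,-38.2)
st=read_state();print(np.array(st["ft_force"]).round(1),np.array(st["ft_torque"]).round(2))
w=grab_frame("wrist");cv2.imwrite("pics/raw10.png",w)
p=np.array(st["ee_pos"]);print(tips("pin_tip","wrist"),tips("lid_hole","wrist"),tips("pin_knob","wrist"),proj("wrist",p-[0,0,35.7]))
E
```

```text
pos [ 397.2 -272.3   74.8] yaw -38.2 q [-0.6, 0.33, 2.05, -0.0, 0.76, 0.06] t 19.15  shift [ 0.03  0.08 -0.82] turn -0.0
[ 0.1 -0.  -2. ] [-0.02  0.1  -0.05]
[(0.58, array([323.9, 229.7])), (0.57, array([253.3,  63.3])), (0.33, array([370.9, 359. ]))] [(0.97, array([321.9, 230.9]))] [(0.75, array([324.3, 256.4])), (0.61, array([244.9,  58.1]))] [[322.87084561 230.60135022]]
```

carry_out(plan="10 0 0 0.2 0;10 0 0 0.4 0;10 0 0 0.6 0;10 0 0 0.8 0;10 0 0 0.9 0;10 0 0 1.0 0;10 0 0 1.0 0")

```text
time: 20.05
ee_pos: [397.2, -272.3, 64.8]
eef_rot: [[0.619, 0.785, -0.0], [0.785, -0.619, 0.0], [-0.0, -0.0, -1.0]]
ft_force: [-0.0, 0.4, -0.0]
grip_width: 20.0
grip_force: 50.0
```

carry_out(plan="10 0 0 0.1 0;10 0 0 0.2 0;10 0 0 0.3 0;10 0 0 0.4 0;10 0 0 0.5 0;10 0 0 0.6 0;10 0 0 0.6 0")

```text
time: 20.75
ee_pos: [396.9, -272.2, 58.7]
eef_rot: [[0.619, 0.785, -0.001], [0.785, -0.619, 0.0], [-0.0, -0.001, -1.0]]
ft_force: [-0.3, 0.4, -0.9]
grip_width: 20.1
grip_force: 50.0
```

carry_out(plan="10 0 0 0.2 0;10 0 0 0.4 0;10 0 0 0.6 0;10 0 0 0.8 0;10 0 0 1.0 0;10 0 0 1.2 0;10 0 0 1.3 0;10 0 0 1.3 0")

```text
time: 21.55
ee_pos: [396.9, -272.1, 45.8]
eef_rot: [[0.619, 0.785, -0.001], [0.785, -0.619, 0.0], [-0.0, -0.001, -1.0]]
ft_force: [-3.8, 2.8, 3.7]
grip_width: 19.6
grip_force: 50.0
```

carry_out(plan="10 0 -0.03 0 0;10 0 -0.05 0.15 0;10 0 -0.05 0.3 0;10 0 -0.05 0.4 0;10 0 -0.05 0.5 0;10 0 -0.05 0.6 0;10 0 -0.05 0.6 0")

```text
time: 22.25
ee_pos: [396.6, -271.9, 40.0]
eef_rot: [[0.619, 0.785, -0.0], [0.785, -0.619, 0.0], [0.0, -0.0, -1.0]]
ft_force: [-3.4, 2.4, 6.2]
grip_width: 19.9
grip_force: 50.0
```

carry_out(plan="10 0 -0.08 0.05 0;10 0 -0.08 0.1 0;10 0 -0.08 0.15 0;10 0 -0.08 0.15 0;10 0 -0.08 0.15 0")

```text
time: 22.75
ee_pos: [396.6, -271.8, 38.9]
eef_rot: [[0.619, 0.786, 0.001], [0.786, -0.619, -0.001], [0.0, 0.001, -1.0]]
ft_force: [-2.7, 1.5, 9.6]
grip_width: 19.6
grip_force: 50.0
```

carry_out(plan="10 0 -0.05 0.05 0;10 0 -0.05 0.1 0;10 0 -0.05 0.15 0;10 0 -0.05 0.2 0;10 0 -0.05 0.2 0;10 0 -0.05 0.2 0", squeeze=58)

```text
time: 23.35
ee_pos: [396.6, -271.9, 38.3]
eef_rot: [[0.619, 0.786, 0.002], [0.786, -0.619, -0.001], [0.0, 0.002, -1.0]]
ft_force: [-7.6, 4.6, 32.0]
grip_width: 19.5
grip_force: 58.0
```

A hard stop: 32 N at the parked grip height, so the pin is home. I'll ease to about 25 N and check.

carry_out(plan="10 0 -0.02 -0.05 0;10 0 -0.03 -0.06 0;10 0 -0.03 -0.06 0;10 0 -0.03 -0.06 0")

```text
time: 23.75
ee_pos: [396.6, -271.9, 38.5]
eef_rot: [[0.619, 0.785, 0.002], [0.785, -0.619, -0.002], [0.0, 0.003, -1.0]]
ft_force: [-5.2, 3.0, 23.5]
grip_width: 19.6
grip_force: 58.0
```

```bash
python3 - <<'E'
from h import *
w=grab_frame("wrist");st=read_state();print(np.array(st["ft_force"]).round(1),np.array(st["ee_pos"]).round(1),st["grip_force"],st["time"])
cv2.imwrite("pics/w11.png",w)
E
```

```text
[-5.1  3.9 23.8] [ 396.6 -271.8   38.5] 58.02171349525452 23.8
```

View pics/w11.png

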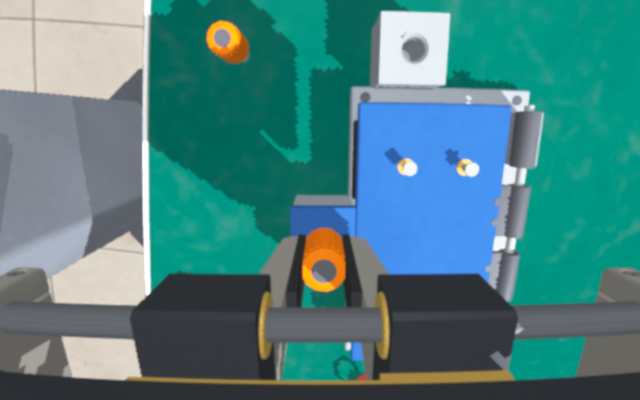

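The wrist view shows the lid level and shut. The parking hole is empty at (414,48), and the knob at (322,262) is gripped and seated on the tongue, steady at 24 N. I'll hand in.

```bash
python3 -c "
from cell import *
print(finish_job())"
```

```text
the job is handed in; nothing more can be done
None
```

I handed the job in at about 24 s: the red cup stands upright on the bench beside the jig, the lid is shut, the pin is fully in, and the gripper holds the knob pressed down with about 24 N. The judging result was not shown to me.

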